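# Gauge the vial blocks and dock the ones that fit

### The arm

A 7-joint arm with a two-finger parallel gripper is mounted at the origin on the work surface; the furniture and walls round the work are solid. World frame = base frame: x ahead of the robot, y to its left, z up, the work surface at z = 0. Lengths are in m, angles in rad, forces in N, time in s.
With the tool pointing down it reaches from about 0.35 to 0.9 m from the base axis. Payload 7.2 kg.
Tool frame: the origin (TCP) lies at the very end of the fingers, on their centre line; the grasp point (between the pads) lies 19 mm behind it; y points along the fingers, z is the direction in which the jaws open and shut, and the axes are right-handed (so a half turn about y gives the same grasp; the last joint's range is limited). The gripper opens to 85 mm and grips with 20 to 120 N. Pads are 22 mm wide; open, the fingers measure 114 mm over their backs; the gripper's body (76 mm by 85 mm) begins 54 mm behind the grasp point. The pads swing forward as they close: fully open they stand 13 mm farther back than shut.
Start: joints at [1.224, 0.411, -0.013, 1.596, 0.006, 1.134, -0.082], TCP at [0.172, -0.601, 0.231] pointing down, gripper open.
Joint ranges: [-2.95, 2.95], [-0.29, 1.99], [-1.47, 1.44], [0.14, 2.54], [-1.03, 4.17], [0.13, 1.85], [-2.86, 2.86]. Speed limits (rad/s): [2.39, 2.39, 3.01, 3.01, 3.14, 3.14, 3.14].

### API

Orientations are given as a rotation vector (axis times angle).
In Python, from plant import arm, cams, job gives the robot as it stands. The module is installed in compiled form; this text tells all that it offers.
- The arm moves only by the tool play_rows, never from a script. Its arguments are lists of equal length, an entry for each row: "slide": the shift along the tool's x, y, z in m, a list of three; "turn": the turn, a rotation vector about the tool's x, y, z in degrees, a list of three; "jaw": the closure in counts, from 0 (fully open) to 255 (shut). In form: {"slide": [[x, y, z], ...], "turn": [[rx, ry, rz], ...], "jaw": [jaw, ...]}. A call has 1 to 5 rows; each row shifts and turns the commanded pose from where the row before left it, along the tool's axes as they then stand; what a row does not reach is not made up. A row lasts 1/8 s, in which the tool goes at most 62.5 mm and 10.7 degrees, less where a joint would pass 70% of its speed; a pose out of reach is approached as far as the arm can. A call is refused whole if a number of a shift passes 0.0625 or a number of a turn 10.7, either way. A call with a gripper value outside its range is refused whole. The fingers move at their own pace and stop on an object; the grip force is fixed at half the most. Time passes only in rows, so rows that do not move let the fingers close. It gives the time, the measured TCP pose, the force and the opening at its end, in the units of the state.
- arm.get_state(): the state, without advancing time (a new reading comes with each control period).
- cams.get_image(name): name is "scene" or "top"; returns a dict with "color" (420x560x3 uint8, red, green, blue), "fx", "fy", "cx", "cy" (pixels), "eye" and "rotation" of the camera in the world. Camera axes: x right, y down, z forward; pixel columns grow to the right and rows downward; lengths in m; the calibration is good to about 2 mm. A picture is of the moment at which its call begins. There is no depth.
- job.job_done(): hands the job in, once; it reports no verdict.
The state is a dict: "t": time; "joint_positions": joint angles; "dq": joint speeds; "effort": joint torques, N m; "ee_pos": TCP position; "orientation": TCP orientation; "wrist_force": force on the tool from outside, world axes, zero at the start; "ft_torque": the same for the moment, N m; "opening": finger opening in m.
Only numpy, scipy, OpenCV 4.12 (cv2) and the standard library are available. Lean on these libraries where they do the work, as an engineer would, in place of code of your own. Each camera call takes 0.05 s, during which the arm holds its last target. There are 200 camera calls.

### The job

Three vial blocks have come back from re-boring, one of them too tight. Try the plug gauge in the wells without forcing it: each time it drops in up to its collar, leave it down in the well and use it to slide that block along the bench into a free dock of the vial warmer, fully home against the rounded back; leave the block that will not take the gauge standing where it is. Finally put the gauge back upright in its stand, and do not disturb the loose vials on the bench.

Things in the scene. Friction and masses are not known exactly. Their poses are not given: they have to be found in the camera images.
- gauge: steel plug gauge, 100 mm long, 0.16 kg, standing upright in its stand at the start; origin at the centre of the plug's foot, z up along the axis to the handle. Plug 24 mm diameter from 0 to 32 mm (foot bevelled 2 x 3 mm), collar 38 mm diameter from 32 to 38 mm, dark ridged handle 20 mm diameter from 38 to 100 mm
- stand: fixed gauge stand, grey block 74 x 74 mm, 38 mm high, on a black foot 88 x 88 x 4 mm; origin at the centre of its underside, z up. A 30 mm hole in the middle of its top, 34 mm deep: the gauge rests in it with its foot 6 mm above the bench and its collar on the top face
- block_a: round aluminium vial block on a slippery plastic sole, 64 mm across, 48 high, 0.3 to 0.45 kg, loose; origin at the centre of its underside, z up its axis. Well in its top, 27 mm at the mouth. Outwardly alike: in two it stays 27 mm for 36 mm of depth (the gauge sinks 32 mm, to its collar), in one it narrows to 19.5 mm from 14 mm down (the gauge stops 14 mm deep). The gauge tells which
- block_b: round aluminium vial block on a slippery plastic sole, 64 mm across, 48 high, 0.3 to 0.45 kg, loose; origin at the centre of its underside, z up its axis. Well in its top, 27 mm at the mouth. Outwardly alike: in two it stays 27 mm for 36 mm of depth (the gauge sinks 32 mm, to its collar), in one it narrows to 19.5 mm from 14 mm down (the gauge stops 14 mm deep). The gauge tells which
- block_c: round aluminium vial block on a slippery plastic sole, 64 mm across, 48 high, 0.3 to 0.45 kg, loose; origin at the centre of its underside, z up its axis. Well in its top, 27 mm at the mouth. Outwardly alike: in two it stays 27 mm for 36 mm of depth (the gauge sinks 32 mm, to its collar), in one it narrows to 19.5 mm from 14 mm down (the gauge stops 14 mm deep). The gauge tells which
- warmer: fixed vial warmer, white housing 212 mm wide, 130 deep, 38 high, control strip at the back up to 54 high; origin at the centre of its underside, x to its back (away from the robot), y to its left, z up. Two docks, open at front (-x) and bottom so that blocks slide in on the bench: 70 mm between round-nosed walls that end 65 mm in front of the origin; back wall of 34 mm radius about the dock point
- dock_left (a point): bench-level point on the axis of a block that is fully home in the left (+y) dock; 33 mm in front of the warmer's origin and 47 mm to its left
- dock_right (a point): the same for the right (-y) dock, 47 mm to the right of the warmer's origin
- vial_near: reagent vial, 23 mm across, 43 mm high, loose bystander among the blocks; origin at the centre of its underside
- vial_far: the same kind of vial, loose bystander to the left of the warmer
Mind the look-alikes: they are no part of the job. Leave any red look-alike of the gauge alone.

How it is judged:
By the outcome, as a careful person would: the job done as asked, in the order asked, and still so for the second after the job is handed in, with the robot touching nothing.
It also fails if it takes over 64 s, if anything falls off the work surface, if the arm or the gripper's body presses on something with over 40 N, if the wrist force passes 120 N, or if a joint passes its speed limit or range.

## Working session

There is one attempt and no reset: what is moved stays moved. The work goes in short steps, Python scripts to look and compute and a tool call to move; the robot and the scene stay as the last step left them, time stands still between calls to the robot, and variables do not carry over. Pictures are saved under pics/ and viewed, about 8 in all and at most 12, crops included, and the job is handed in when it is done.

Besides the shell and the picture viewer there is one more tool, called after "Request:" as name(argument=value, ...), one argument or row to a line, values as JSON. play_rows: Moves the arm, as the interface text tells. Its arguments: {"type":"object","properties":{"slide":{"type":"array"},"turn":{"type":"array"},"jaw":{"type":"array"}},"required":["slide","turn","jaw"]}

```bash
mkdir -p pics; cat > h.py <<'E'
import numpy as np, cv2
from scipy.spatial.transform import Rotation as R
from plant import arm,cams,job
def snap(n,f):
    d=cams.get_image(n); cv2.imwrite('pics/'+f,d['color'][...,::-1]); return d
def ray(d,u,v,z):
    c=np.array([(u-d['cx'])/d['fx'],(v-d['cy'])/d['fy'],1.]); w=np.array(d['rotation'])@c
    e=np.array(d['eye']); return e+w*(z-e[2])/w[2]
def proj(d,p):
    c=np.array(d['rotation']).T@(np.array(p)-d['eye']); return d['cx']+d['fx']*c[0]/c[2], d['cy']+d['fy']*c[1]/c[2]
E
python3 - <<'E'
from h import *
import pickle
s=arm.get_state();print(s)
D={}
for n in('top','scene'):
    d=snap(n,n+'0.png');D[n]=d;print(n,d['fx'],d['cx'],d['cy'],d['eye'],np.round(d['rotation'],3).tolist())
pickle.dump(D,open('d0.pkl','wb'))
print(R.from_rotvec(s['orientation']).as_matrix().round(3))
E
```

```text
{'t': 0.0, 'joint_positions': array([ 1.22380252,  0.4119043 , -0.01268542,  1.59703124,  0.00558179,
        1.13431628, -0.08219019]), 'dq': array([-0.00114737,  0.00017829, -0.00102887,  0.00178945, -0.00048635,
       -0.00037712, -0.00090736]), 'effort': array([-1.09084010e-04, -6.00629067e+01,  6.81800265e-01, -2.99405819e+01,
        1.36515341e-02,  1.06368848e-02, -2.30287878e-05]), 'ee_pos': array([ 0.17181182, -0.60040612,  0.23045572]), 'orientation': array([-0.29110068,  2.07390145, -2.07057607]), 'wrist_force': array([-0.3033212 ,  1.26259092,  0.40313241]), 'ft_torque': array([-0.01830898,  0.0311737 ,  0.02230779]), 'opening': 0.08560794316520495}
top 523.6213733085132 277.7680858325676 213.53949362987888 [0.48792946 0.06995375 1.08426186] [-2.158, 2.219, -0.068]
scene 411.42069647555326 280.7532895872088 214.42458511071533 [0.00561492 0.57011616 0.45881692] [-0.978, 2.179, -1.286]
[[-0.961 -0.001  0.275]
 [-0.275  0.002 -0.961]
 [ 0.    -1.    -0.002]]
```

View pics/top0.png

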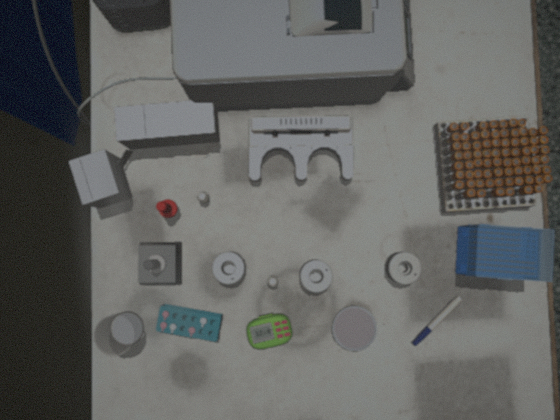

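View pics/scene0.png

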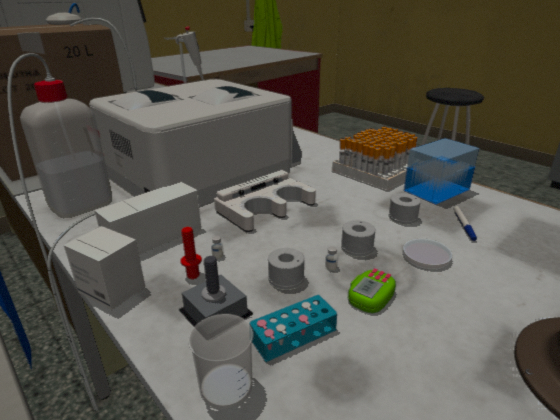

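The top view shows the stand and gauge at about (159,263) and the blocks at (229,268), (316,276) and (404,268). The vials are at (272,282) and (203,198), the warmer is around (302,150), and the red look-alike is at (167,208).

```bash
sed -i "s/np.array(d\['rotation'\])/R.from_rotvec(d['rotation']).as_matrix()/" h.py
python3 - <<'E'
from h import *
import pickle
D=pickle.load(open('d0.pkl','rb'));d=D['top']
print(R.from_rotvec(d['rotation']).as_matrix().round(3).tolist())
im=d['color'][...,::-1]
for n,(u,v),z in [('a',(229,268),.048),('b',(316,276),.048),('c',(404,268),.048),('stand',(160,263),.038),('vnear',(272,282),.043),('vfar',(203,198),.043),('red',(167,208),.1),('beaker',(127,330),.1)]:
    print(n,ray(d,u,v,z).round(3))
for u,v in [(249,179),(255,183),(302,183),(348,183),(355,179),(248,118),(353,118)]: print('w',u,v,ray(d,u,v,.038).round(4))
c=im[95:310,120:440]; cv2.imwrite('pics/c1.png',cv2.resize(c,(800,538),interpolation=cv2.INTER_CUBIC))
E
```

```text
[[-0.027, -0.998, 0.063], [-1.0, 0.028, 0.0], [-0.002, -0.063, -0.998]]
a [0.449 0.169 0.048]
b [ 0.428 -0.002  0.048]
c [ 0.439 -0.175  0.048]
stand [0.462 0.307 0.038]
vnear [0.419 0.085 0.043]
vfar [0.589 0.219 0.043]
red [0.567 0.279 0.1  ]
beaker [0.341 0.356 0.1  ]
w 249 179 [0.6255 0.1262 0.038 ]
w 255 183 [0.617  0.1143 0.038 ]
w 302 183 [0.6144 0.0199 0.038 ]
w 348 183 [ 0.6119 -0.0725  0.038 ]
w 355 179 [ 0.6196 -0.0868  0.038 ]
w 248 118 [0.7498 0.1252 0.038 ]
w 353 118 [ 0.7439 -0.0873  0.038 ]
```

View pics/c1.png

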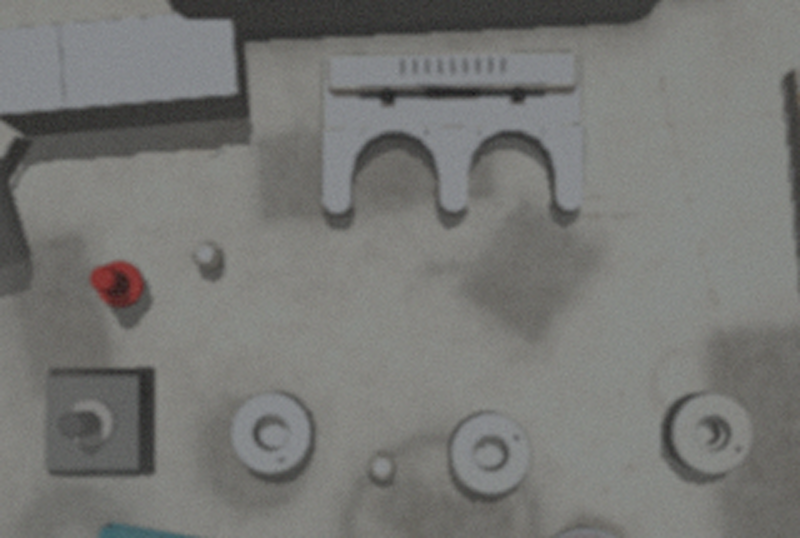

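The enlarged crop shows the block wells at crop pixels (272,433), (489,454) and (712,433). The dock wall tips are at about (338,212), (453,212) and (568,212), and the gauge collar is at (92,425). Next I'll refine these.

```bash
python3 - <<'E'
from h import *
import pickle
D=pickle.load(open('d0.pkl','rb'));d=D['top']
g=cv2.cvtColor(d['color'],cv2.COLOR_RGB2GRAY)
S=6
def circ(u,v,z,rmm,tol=.08,win=26,name=''):
    u0,v0=int(u)-win,int(v)-win
    c=cv2.resize(g[v0:v0+2*win,u0:u0+2*win],None,fx=S,fy=S,interpolation=cv2.INTER_CUBIC); c=cv2.GaussianBlur(c,(0,0),3)
    p=ray(d,u,v,z); q=np.array(proj(d,p+[0,rmm/1000,0]));r=np.linalg.norm(q-[u,v])*S
    h=cv2.HoughCircles(c,cv2.HOUGH_GRADIENT_ALT,1.5,8,param1=60,param2=.3,minRadius=int(r*(1-tol)),maxRadius=int(r*(1+tol))+1)
    if h is None: print(name,'none');return
    for x,y,rr in h.reshape(-1,3)[:4]:
        uu,vv=(x+.5)/S-.5+u0,(y+.5)/S-.5+v0
        print(name,'px',round(uu,1),round(vv,1),'r/exp',round(rr/r,3),ray(d,uu,vv,z).round(4))
for n,u,v in [('a',229,268),('b',316,276),('c',404,268)]:
    circ(u,v,.048,32,name=n+' top'); circ(u,v,.048,13.5,.15,name=n+' well')
circ(156.8,265,.044,19,.15,name='collar')
circ(272.5,282,.043,11.5,.3,14,name='vn'); circ(203,198,.043,11.5,.3,14,name='vf')
circ(278,162,.038,34,.1,name='dockL'); circ(325,162,.038,34,.1,name='dockR')
for nm,u,v in[('tl',255.2,179.8),('tm',301.2,179.8),('tr',347.2,179.6)]: print(nm,ray(d,u,v,.038).round(4))
# stand top, corners of grey block from crop
for u,v in [(139.6,243.4),(176,243.4),(139.6,284),(176,284)]: print('st',ray(d,u,v,.038).round(4))
# dark handle in scene & top
for n in D:
    dd=D[n]; print(n,[np.round(proj(dd,[.462,.307,z]),1) for z in(.044,.106)])
E
```

```text
a top none
a well none
b top none
b well px 316.1 275.8 r/exp 1.057 [ 0.4288 -0.0017  0.048 ]
c top none
c well none
collar px 145.6 276.3 r/exp 0.934 [0.4368 0.3349 0.044 ]
vn none
vf none
dockL none
dockR none
tl [0.6235 0.1138 0.038 ]
tm [0.6209 0.0213 0.038 ]
tr [ 0.6188 -0.0711  0.038 ]
st [0.5022 0.3476 0.038 ]
st [0.5002 0.2749 0.038 ]
st [0.4217 0.3485 0.038 ]
st [0.4197 0.2762 0.038 ]
top [array([159.5, 263.2]), array([151.9, 264.2])]
scene [array([217.2, 287.9]), array([213.8, 255.5])]
```

```bash
cat >> h.py <<'E'
from scipy.ndimage import map_coordinates, gaussian_filter
from scipy.optimize import least_squares
def fitc(d,p,z,r,sign,dr=.006,angs=(0,360),it=6,G=None):
    """circle of known radius r about p in plane z by radial edges; sign +1: brighter outside"""
    g=gaussian_filter(cv2.cvtColor(d['color'],cv2.COLOR_RGB2GRAY).astype(float),.6) if G is None else G
    p=np.array(p,float)[:2]; a=np.radians(np.arange(*angs,4))
    for k in range(it):
        rs=np.arange(r-dr,r+dr,.0004); P=[]
        W=np.stack([p[0]+np.cos(a)[:,None]*rs,p[1]+np.sin(a)[:,None]*rs,np.full((len(a),len(rs)),z)],-1)
        Q=(W-d['eye'])@R.from_rotvec(d['rotation']).as_matrix()
        u=d['cx']+d['fx']*Q[...,0]/Q[...,2]; v=d['cy']+d['fy']*Q[...,1]/Q[...,2]
        pr=map_coordinates(g,[v,u],order=1); gr=sign*np.gradient(pr,axis=1); i=gr.argmax(1); m=gr.max(1)
        ok=(i>0)&(i<len(rs)-1)&(m>.5*np.median(m))
        pts=W[np.arange(len(a)),i][ok][:,:2]
        f=least_squares(lambda q:np.hypot(*(pts-q[:2]).T)-q[2],[*p,r],loss='soft_l1',f_scale=.001)
        p=f.x[:2]
    return f.x.round(4),int(ok.sum()),len(a),round(float(np.median(abs(f.fun)))*1000,2)
E
python3 - <<'E'
from h import *
import pickle
d=pickle.load(open('d0.pkl','rb'))['top']
for n,p in dict(a=(.449,.169),b=(.4285,-.002),c=(.439,-.175)).items():
    print(n,'top',fitc(d,p,.048,.032,-1),'well',fitc(d,p,.048,.0135,-1,.005), fitc(d,p,.048,.0135,1,.005))
print('collar',fitc(d,(.459,.313),.044,.019,-1))
print('hole',fitc(d,(.46,.311),.038,.015,1,.005))
for n,p in dict(vn=(.419,.085),vf=(.589,.219)).items(): print(n,fitc(d,p,.030,.0115,-1,.004),fitc(d,p,.043,.008,-1,.004))
for n,p in dict(L=(.655,.067),R=(.653,-.027)).items():
    print(n,fitc(d,p,.038,.034,1,.008,(-80,80)))
for n,p in dict(l=(.635,.114),m=(.633,.0213),r=(.631,-.072)).items(): print(n,fitc(d,p,.038,.012,-1,.006,(110,250)))
E
```

```text
a top (array([0.4494, 0.1714, 0.0308]), 80, 90, 0.39) well (array([0.4489, 0.1708, 0.0094]), 35, 90, 0.26) (array([0.4498, 0.1713, 0.0144]), 73, 90, 0.33)
b top (array([ 0.4286, -0.001 ,  0.0305]), 62, 90, 0.33) well (array([ 0.4284, -0.0005,  0.0096]), 40, 90, 0.19) (array([ 0.4289, -0.0012,  0.0145]), 76, 90, 0.37)
c top (array([ 0.44  , -0.1761,  0.031 ]), 90, 90, 0.55) well (array([ 0.4384, -0.1755,  0.0102]), 47, 90, 0.24) (array([ 0.4401, -0.1772,  0.0139]), 66, 90, 0.55)
collar (array([0.4616, 0.3152, 0.0177]), 60, 90, 0.3)
hole (array([0.4577, 0.3091, 0.016 ]), 66, 90, 1.44)
vn (array([0.419 , 0.0846, 0.0083]), 15, 90, 0.09) (array([0.4197, 0.0847, 0.007 ]), 90, 90, 0.63)
vf (array([0.5916, 0.2216, 0.0091]), 46, 90, 0.48) (array([0.5932, 0.2215, 0.0064]), 71, 90, 0.41)
L (array([0.6544, 0.0679, 0.0339]), 40, 40, 0.33)
R (array([ 0.6527, -0.0258,  0.0341]), 40, 40, 0.37)
l (array([0.6345, 0.1151, 0.0105]), 35, 35, 0.23)
m (array([0.6319, 0.0215, 0.0096]), 33, 35, 0.26)
r (array([ 0.6284, -0.0713,  0.0077]), 31, 35, 0.26)
```

Request:
play_rows(
  slide=[
    [-0.06,0,0],
    [-0.06,0,0],
    [-0.03,0,-0.05],
    [-0.03,0,-0.05],
    [-0.03,0,-0.05],
  ],
  turn=[
    [0,8,0],
    [0,8,0],
    [0,0,0],
    [0,0,0],
    [0,0,0],
  ],
  jaw=[0,0,0,0,0],
)

```text
t: 0.72
ee_pos: [0.3799, -0.4242, 0.2308]
orientation: [0.0, -2.222, 2.22]
wrist_force: [0.9, 0.5, -0.0]
opening: 0.0854
```

Request:
play_rows(
  slide=[
    [0,0,-0.06],
    [0,0,-0.06],
    [0,0,-0.06],
    [0,0,-0.06],
    [0,0,-0.06],
  ],
  turn=[
    [0,0,0],
    [0,0,0],
    [0,0,0],
    [0,0,0],
    [0,0,0],
  ],
  jaw=[0,0,0,0,0],
)

```text
t: 1.35
ee_pos: [0.3789, -0.1241, 0.2313]
orientation: [-0.001, -2.221, 2.222]
wrist_force: [1.3, 0.0, 0.3]
opening: 0.0853
```

Request:
play_rows(
  slide=[
    [-0.01,0,-0.055],
    [-0.01,0,-0.055],
    [-0.01,0,-0.055],
    [-0.01,0,-0.055],
    [-0.01,0,-0.055],
  ],
  turn=[
    [0,0,0],
    [0,0,0],
    [0,0,0],
    [0,0,0],
    [0,0,0],
  ],
  jaw=[0,0,0,0,0],
)

```text
t: 1.98
ee_pos: [0.4294, 0.1505, 0.2313]
orientation: [-0.001, -2.221, 2.221]
wrist_force: [1.2, -0.7, 0.6]
opening: 0.0856
```

Request:
play_rows(
  slide=[
    [-0.008,0.014,-0.04],
    [-0.008,0.014,-0.04],
    [-0.008,0.014,-0.04],
    [-0.008,0.014,-0.0425],
    [0,0.014,0],
  ],
  turn=[
    [0,0,0],
    [0,0,0],
    [0,0,0],
    [0,0,0],
    [0,0,0],
  ],
  jaw=[0,0,0,0,0],
)

```text
t: 2.6
ee_pos: [0.4606, 0.315, 0.1603]
orientation: [-0.005, 2.222, -2.218]
wrist_force: [0.4, -0.5, 0.3]
opening: 0.0855
```

```bash
python3 - <<'E'
from h import *
print(arm.get_state()['ee_pos'].round(4),arm.get_state()['joint_positions'].round(2))
d=snap('scene','s1.png');t=snap('top','t1.png')
a=d['color'][170:350,130:310,::-1];b=t['color'][200:320,100:220,::-1]
cv2.imwrite('pics/m1.png',np.hstack([cv2.resize(a,(400,400),interpolation=2),cv2.resize(b,(400,400),interpolation=2)]))
E
```

```text
[0.4606 0.315  0.1603] [-0.24  0.44 -0.58  1.81  0.28  0.98 -2.5 ]
```

View pics/m1.png

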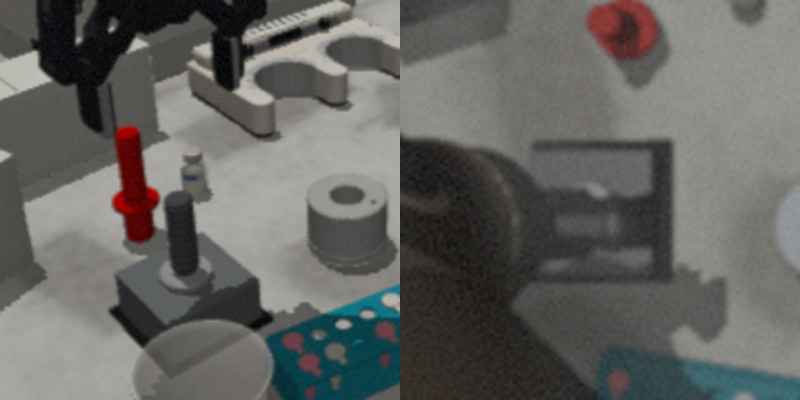

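The left pane (scene camera) shows the fingers above the gauge, whose handle top is at scene pixel (211,259), with the collar on the stand. In the right pane the gripper hides the gauge.

```bash
python3 - <<'E'
from h import *
import pickle
D=pickle.load(open('d0.pkl','rb'));d=D['scene'];t=D['top']
print('scene top',ray(d,211,259.1,.106).round(4),'top img',ray(t,148.8,264.6,.106).round(4))
g=cv2.cvtColor(t['color'],cv2.COLOR_RGB2GRAY)
# collar in scene: light ellipse centre
print('collar scene',ray(d,130+187/2.222,170+275/2.222,.044).round(4))
for z in (.05,.106):
  # handle left/right edges in scene image along row
  u,v=proj(d,[.461,.3135,z+0.003*(z<.1)-.02*(z>.1)]); row=cv2.cvtColor(d['color'],cv2.COLOR_RGB2GRAY)[int(round(v)),int(u)-14:int(u)+15]; print(round(u,1),round(v,1),int(u)-14,row.tolist())
print(fitc(t,(.461,.3135),.106,.010,1,.005))
print(g[256:273,140:172])
E
```

```text
scene top [0.4568 0.3154 0.106 ] top img [0.4614 0.3128 0.106 ]
collar scene [0.4531 0.3185 0.044 ]
213.6 285.4 199 [84, 82, 81, 84, 81, 83, 81, 56, 29, 28, 23, 29, 29, 26, 28, 23, 28, 27, 25, 36, 77, 101, 99, 91, 86, 83, 82, 85, 85]
211.7 268.3 197 [20, 53, 129, 150, 148, 149, 144, 97, 49, 32, 30, 30, 31, 31, 28, 28, 30, 26, 27, 34, 81, 134, 149, 150, 149, 152, 148, 149, 150]
(array([0.4618, 0.3132, 0.0107]), 67, 90, 0.91)
[[ 98  96 101  95 100 101  98 100  98 104 116 116 125 122 123 128 126 127
  124 121 112 103  94  89  94  94  94  95  93  93  96  96]
 [ 98  98  99  97 103  95  97 100 106 105 122 122 125 127 127 128 127 127
  127 125 123 121 105  91  94  97  93  99  97  99 101  96]
 [ 96  98  96  99  99  95 100  98 101 111 120 118 120 116 120 121 121 117
  127 128 127 125 113 101  93  90  95  93  98  92  96  95]
 [ 96  97 100 100 101  98  92  94  94  99 102 100  96  93  93  91  96 105
  115 126 127 124 126 113  99  93  99  94  94  92  96  97]
 [ 98  97 100  98  94  90  88  86  84  87  82  80  76  69  77  72  69  80
  103 121 126 131 128 122 108  95  88  95  98  99  98  97]
 [101  
[... 889 characters left out ...]
9 104  92  96  98  96  96  97  94]
 [ 98  98  98  96  89  81  77  82  86  80  79  74  74  78  73  77  77  80
   83  85  96 116 123 111  96  93  95 104  97  95 100  97]
 [ 98  99  97  99  94  93  92  81  82  83  92  83  77  81  81  84  86  92
   90  91 100 113 111 101  94  95  96 100  98 100  98  97]
 [ 97  96  99  98  97  95  93  92  86  92 104  97  88  89  91  90  90  90
   90  91  95 100  98  92  93  96  99  98  96  99  98  98]
 [ 96  95  99  95  97  96 100  97  95 100 105  96  90  91  93  95  88  92
   91  88  91  88  91  90  94  97  96  96  99  94  99  98]
 [ 97  96  95 102  98  99  99  97  94  98  97  92  85  85  88  91  94  90
   89  87  83  86  94  97  94 100  99  99  99  98  98  95]]
```

Request:
play_rows(
  slide=[
    [0,0.04,0.0015],
    [0,0.04,0],
    [0,0.018,0],
    [0,0,0],
    [0,0,0],
  ],
  turn=[
    [0,0,0],
    [0,0,0],
    [0,0,0],
    [0,0,0],
    [0,0,0],
  ],
  jaw=[0,0,0,100,255],
)

```text
t: 3.32
ee_pos: [0.4624, 0.3103, 0.0648]
orientation: [0.003, 2.222, -2.22]
wrist_force: [0.4, 0.1, 0.1]
opening: 0.0513
```

Request:
play_rows(
  slide=[
    [0,0,0],
    [0,0,0],
    [0,0,0],
    [0,0,0],
  ],
  turn=[
    [0,0,0],
    [0,0,0],
    [0,0,0],
    [0,0,0],
  ],
  jaw=[255,255,255,255],
)

```text
t: 3.82
ee_pos: [0.4622, 0.3115, 0.0644]
orientation: [0.002, 2.223, -2.218]
wrist_force: [0.1, 4.2, 6.5]
opening: 0.0188
```

Request:
play_rows(
  slide=[
    [0,-0.03,0],
    [0,-0.04,0],
    [0.004,0,0.047],
    [0.004,0,0.047],
    [0.004,0,0.047],
  ],
  turn=[
    [0,0,0],
    [0,0,0],
    [0,0,0],
    [0,0,0],
    [0,0,0],
  ],
  jaw=[255,255,255,255,255],
)

```text
t: 4.45
ee_pos: [0.4484, 0.1664, 0.1328]
orientation: [0.001, -2.218, 2.222]
wrist_force: [0.7, 0.4, -1.1]
opening: 0.0187
```

Request:
play_rows(
  slide=[
    [0,0,0],
    [0,0,0],
  ],
  turn=[
    [0,0,0],
    [0,0,0],
  ],
  jaw=[255,255],
)

```text
t: 4.7
ee_pos: [0.4493, 0.1687, 0.1332]
orientation: [-0.001, -2.22, 2.221]
wrist_force: [-0.1, 0.2, -0.9]
opening: 0.0187
```

```bash
python3 - <<'E'
from h import *
s=arm.get_state();print(s['ee_pos'].round(4),s['wrist_force'].round(1),s['opening'])
d=snap('scene','s2.png');t=snap('top','t2.png')
a=d['color'][170:320,210:360,::-1];b=t['color'][205:325,170:290,::-1]
cv2.imwrite('pics/m2.png',np.hstack([cv2.resize(a,(400,400),interpolation=2),cv2.resize(b,(400,400),interpolation=2)]))
E
```

```text
[0.4493 0.1687 0.1332] [-0.1  0.2 -0.9] 0.018726264160650374
```

View pics/m2.png

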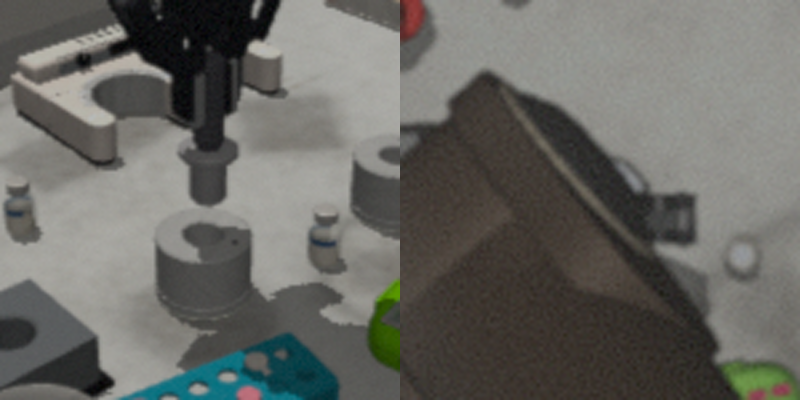

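The scene pane shows the gauge hanging upright above block A, with its foot at zoomed pixel (208,203) and the well at (206,236). The arm hides block A from the top camera.

```bash
cat >> h.py <<'E'
def lat(d,foot,well,zf,half=.012):
    """lateral offset (mm) of a vertical cylinder radius half near xy=foot at height zf, seen by scene cam, relative to xy=well. returns lateral dir & offset"""
    g=gaussian_filter(cv2.cvtColor(d['color'],cv2.COLOR_RGB2GRAY).astype(float),.5)
    e=np.array(d['eye'])[:2]; w=np.array(well); n=(w-e)/np.linalg.norm(w-e); L=np.array([n[1],-n[0]])
    rs=np.arange(-.025,.025,.0003); out=[]
    for z in np.atleast_1d(zf):
        pr=[]
        for r in rs:
            u,v=proj(d,[*(np.array(foot)+L*r),z]); pr.append(map_coordinates(g,[[v],[u]],order=1)[0])
        out.append(np.array(pr))
    pr=np.mean(out,0); gr=np.gradient(pr); return L.round(3),rs,pr,gr
E
python3 - <<'E'
from h import *
t0=cv2.imread('pics/s2.png'); import pickle
d=dict(pickle.load(open('d0.pkl','rb'))['scene'])
print('scene d0 a',fitc(d,(.4494,.1713),.048,.032,-1),fitc(d,(.4494,.1713),.048,.0135,-1,.004))
d['color']=t0[...,::-1]
L,rs,pr,gr=lat(d,(.449,.1695),(.4494,.1713),[.080,.083,.086,.09])
print(L); print(pr[::6].round().astype(int)); print((rs[::6]*1000).round(1))
for n in (1,-1):
    i=np.argsort(-n*gr)[:6]; print(n,(rs[i]*1000).round(1),gr[i].round(1))
E
```

```text
scene d0 a (array([0.4457, 0.1754, 0.0295]), 50, 90, 0.54) (array([0.4545, 0.1787, 0.0146]), 44, 90, 1.28)
[-0.668 -0.744]
[163 163 163 164 164 164 160 143 102  69  61  63  65  67  68  68  67  65
  62  60  70 109 149 162 164 164 163 163]
[-25.  -23.2 -21.4 -19.6 -17.8 -16.  -14.2 -12.4 -10.6  -8.8  -7.   -5.2
  -3.4  -1.6   0.2   2.    3.8   5.6   7.4   9.2  11.   12.8  14.6  16.4
  18.2  20.   21.8  23.6]
1 [13.1 12.8 12.5 13.4 12.2 13.7] [9.3 9.3 9.3 9.3 8.3 6.9]
-1 [-10.6 -10.9 -11.2 -11.5 -10.3 -11.8] [-7.8 -7.8 -7.8 -7.8 -6.8 -6.6]
```

Request:
play_rows(
  slide=[
    [-0.0017,0.01,-0.0023],
    [0,0.01,0],
    [0,0.008,0],
    [0,0.005,0],
    [0,0.005,0],
  ],
  turn=[
    [0,0,0],
    [0,0,0],
    [0,0,0],
    [0,0,0],
    [0,0,0],
  ],
  jaw=[255,255,255,255,255],
)

```text
t: 5.42
ee_pos: [0.4511, 0.1712, 0.0949]
orientation: [-0.0, -2.221, 2.221]
wrist_force: [0.4, 0.4, -2.4]
opening: 0.0187
```

Request:
play_rows(
  slide=[
    [0,0.002,0],
    [0,0.002,0],
    [0,0.002,0],
    [0,0,0],
  ],
  turn=[
    [0,0,0],
    [0,0,0],
    [0,0,0],
    [0,0,0],
  ],
  jaw=[255,255,255,255],
)

```text
t: 5.92
ee_pos: [0.4511, 0.1711, 0.0892]
orientation: [-0.0, -2.221, 2.221]
wrist_force: [-0.3, -0.5, -1.4]
opening: 0.0185
```

Request:
play_rows(
  slide=[
    [0,0.004,0],
    [0,0.004,0],
    [0,0.003,0],
    [0,0.002,0],
    [0,0,0],
  ],
  turn=[
    [0,0,0],
    [0,0,0],
    [0,0,0],
    [0,0,0],
    [0,0,0],
  ],
  jaw=[255,255,255,255,255],
)

```text
t: 6.55
ee_pos: [0.451, 0.1712, 0.0761]
orientation: [-0.0, -2.221, 2.221]
wrist_force: [-0.7, 0.4, -1.4]
opening: 0.0182
```

Request:
play_rows(
  slide=[
    [0,0.001,0],
    [0,0.001,0],
    [0,0,0],
  ],
  turn=[
    [0,0,0],
    [0,0,0],
    [0,0,0],
  ],
  jaw=[255,255,255],
)

```text
t: 6.92
ee_pos: [0.4512, 0.1712, 0.0744]
orientation: [-0.001, -2.221, 2.221]
wrist_force: [-0.0, 0.1, -0.7]
opening: 0.0187
```

Request:
play_rows(
  slide=[
    [0,0.0005,0],
    [0,0.0005,0],
    [0,0,0],
  ],
  turn=[
    [0,0,0],
    [0,0,0],
    [0,0,0],
  ],
  jaw=[255,255,255],
)

```text
t: 7.3
ee_pos: [0.4514, 0.1714, 0.0738]
orientation: [0.001, 2.221, -2.221]
wrist_force: [-1.2, 0.3, 7.0]
opening: 0.0185
```

```bash
python3 - <<'E'
from h import *
d=snap('scene','s3.png');t=snap('top','t3.png')
cv2.imwrite('pics/m3.png',np.hstack([cv2.resize(d['color'][160:320,200:360,::-1],(400,400),interpolation=2),cv2.resize(t['color'][130:290,190:350,::-1],(400,400),interpolation=2)]))
E
```

```text
(no output)
```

View pics/m3.png

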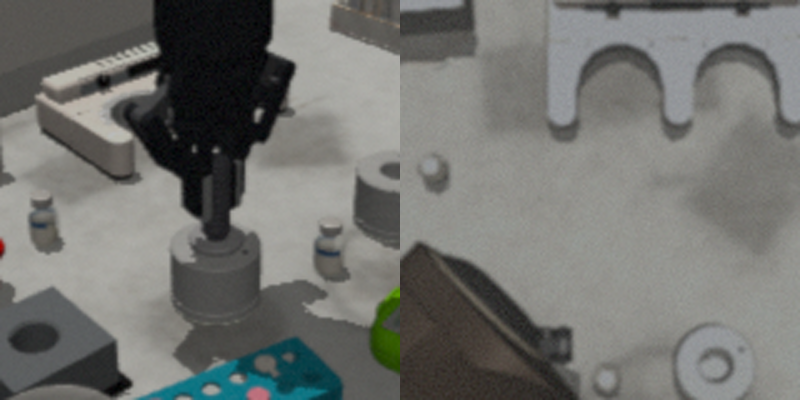

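The gauge is sunk to its collar in block A, with a 7 N contact and the collar resting on the block top in the scene pane. Block A takes the gauge, so I'm sliding it to the left dock.

Request:
play_rows(
  slide=[
    [-0.005,-0.0005,0.004],
    [-0.013,0,0.0105],
    [-0.016,0,0.013],
    [-0.016,0,0.013],
    [-0.016,0,0.013],
  ],
  turn=[
    [0,0,0],
    [0,0,0],
    [0,0,0],
    [0,0,0],
    [0,0,0],
  ],
  jaw=[255,255,255,255,255],
)

```text
t: 8.02
ee_pos: [0.5185, 0.1165, 0.0739]
orientation: [-0.002, -2.221, 2.221]
wrist_force: [-1.8, 1.5, 5.1]
opening: 0.0188
```

Request:
play_rows(
  slide=[
    [-0.016,0,0.013],
    [-0.016,0,0.013],
    [-0.016,0,0.013],
    [-0.013,0,0.0105],
    [0,0,0],
  ],
  turn=[
    [0,0,0],
    [0,0,0],
    [0,0,0],
    [0,0,0],
    [0,0,0],
  ],
  jaw=[255,255,255,255,255],
)

```text
t: 8.65
ee_pos: [0.5803, 0.0657, 0.0739]
orientation: [-0.006, -2.22, 2.222]
wrist_force: [2.3, -1.2, 4.1]
opening: 0.0187
```

```bash
python3 - <<'E'
from h import *
s=arm.get_state();print(s['ee_pos'].round(4),s['wrist_force'].round(1))
d=snap('scene','s4.png');t=snap('top','t4.png')
p=s['ee_pos'][:2]
print(fitc(t,p,.048,.032,-1),fitc(t,p,.048,.032,-1,.006,(-100,100)),fitc(d,p,.048,.032,-1,.006))
cv2.imwrite('pics/m4.png',np.hstack([cv2.resize(d['color'][140:300,200:360,::-1],(400,400),interpolation=2),cv2.resize(t['color'][100:240,220:360,::-1],(400,400),interpolation=2)]))
E
```

```text
[0.5803 0.0657 0.0739] [ 2.3 -1.2  4.1]
(array([0.581 , 0.0637, 0.0321]), 73, 90, 1.66) (array([0.5816, 0.0631, 0.0321]), 39, 50, 1.56) (array([0.5759, 0.0637, 0.0344]), 65, 90, 1.19)
```

View pics/m4.png

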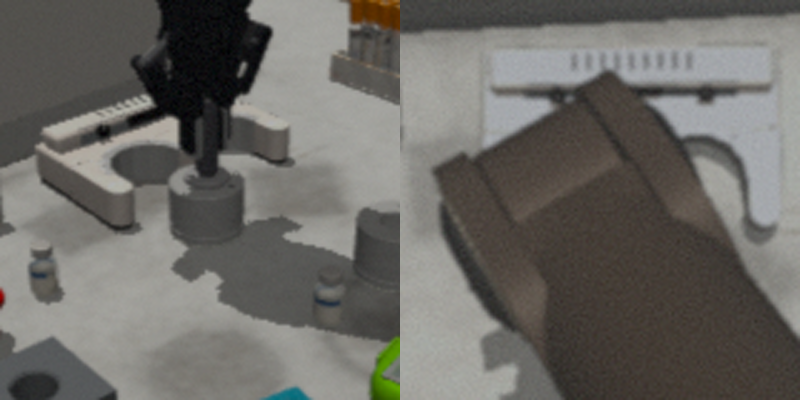

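In the scene pane block A stands just in front of the left dock, slightly to its right. The arm hides it from the top camera. I'll correct by +3 mm in y and measure the silhouette.

Request:
play_rows(
  slide=[
    [0,0,-0.0035],
    [0,0,0],
  ],
  turn=[
    [0,0,0],
    [0,0,0],
  ],
  jaw=[255,255],
)

```text
t: 9.0
ee_pos: [0.5777, 0.0721, 0.0739]
orientation: [-0.001, 2.221, -2.222]
wrist_force: [1.0, -1.6, 4.4]
opening: 0.0185
```

```bash
cat >> h.py <<'E'
def sil(d,p,half,zs,tol=.004):
    L,rs,pr,gr=lat(d,p,p,zs)
    rs=np.arange(-.045,.045,.0003)
    g=gaussian_filter(cv2.cvtColor(d['color'],cv2.COLOR_RGB2GRAY).astype(float),.5); P=[]
    for z in zs: P.append([map_coordinates(g,[[q[1]],[q[0]]],order=1)[0] for q in [proj(d,[*(np.array(p)+L*r),z]) for r in rs]])
    gr=abs(np.gradient(np.mean(P,0))); out=[]
    for s in(-1,1):
        m=abs(rs-s*half)<.007; i=np.where(m)[0][gr[m].argmax()]; out.append((round(rs[i]*1000,1),round(gr[i],1)))
    return L,out
E
python3 - <<'E'
from h import *
s=arm.get_state();p=s['ee_pos'][:2]+[-.0015,0];print(s['ee_pos'].round(4),s['wrist_force'].round(1))
d=snap('scene','s5.png')
print('block',p.round(4),sil(d,p,.032,[.02,.025,.03,.035]))
import pickle; d0=pickle.load(open('d0.pkl','rb'))['scene']
print('a ref',sil(d0,(.4494,.1713),.032,[.02,.025,.03,.035]))
print('b ref',sil(d0,(.4287,-.0011),.032,[.02,.025,.03,.035]))
print('c ref',sil(d0,(.4401,-.1768),.032,[.02,.025,.03,.035]))
E
```

```text
[0.5777 0.0721 0.0739] [ 1.  -1.6  4.4]
block [0.5762 0.0721] (array([-0.658, -0.753]), [(np.float64(-32.7), np.float64(4.3)), (np.float64(31.8), np.float64(6.9))])
a ref (array([-0.668, -0.744]), [(np.float64(-32.7), np.float64(6.5)), (np.float64(30.6), np.float64(6.6))])
b ref (array([-0.804, -0.595]), [(np.float64(-31.8), np.float64(6.0)), (np.float64(31.8), np.float64(6.7))])
c ref (array([-0.864, -0.503]), [(np.float64(-31.5), np.float64(3.4)), (np.float64(32.1), np.float64(3.5))])
```

Request:
play_rows(
  slide=[
    [-0.004,0,0.0025],
    [-0.014,0,0.0003],
    [-0.016,0,0.0004],
    [-0.016,0,0.0004],
    [-0.014,0,0.0003],
  ],
  turn=[
    [0,0,0],
    [0,0,0],
    [0,0,0],
    [0,0,0],
    [0,0,0],
  ],
  jaw=[255,255,255,255,255],
)

```text
t: 9.68
ee_pos: [0.6414, 0.069, 0.0739]
orientation: [0.003, -2.222, 2.22]
wrist_force: [-4.0, 0.6, 8.6]
opening: 0.0188
```

Request:
play_rows(
  slide=[
    [-0.008,0,0.0002],
    [-0.004,0,0],
    [0,0,0],
    [0,0,0],
  ],
  turn=[
    [0,0,0],
    [0,0,0],
    [0,0,0],
    [0,0,0],
  ],
  jaw=[255,255,255,255],
)

```text
t: 10.18
ee_pos: [0.6536, 0.0688, 0.0739]
orientation: [-0.001, 2.223, -2.22]
wrist_force: [-1.0, 0.5, 4.6]
opening: 0.0185
```

Request:
play_rows(
  slide=[
    [-0.001,0,0],
    [-0.001,0,0],
    [-0.001,0,0],
    [-0.001,0,0],
    [0,0,0],
  ],
  turn=[
    [0,0,0],
    [0,0,0],
    [0,0,0],
    [0,0,0],
    [0,0,0],
  ],
  jaw=[255,255,255,255,255],
)

```text
t: 10.8
ee_pos: [0.657, 0.0689, 0.0739]
orientation: [0.003, -2.222, 2.22]
wrist_force: [-2.9, -0.3, 6.8]
opening: 0.0188
```

Request:
play_rows(
  slide=[
    [-0.001,0,0],
    [-0.001,0,0],
    [0,0,0],
    [0,0,0],
  ],
  turn=[
    [0,0,0],
    [0,0,0],
    [0,0,0],
    [0,0,0],
  ],
  jaw=[255,255,255,255],
)

```text
t: 11.3
ee_pos: [0.6588, 0.0688, 0.0739]
orientation: [0.003, -2.222, 2.22]
wrist_force: [-4.1, 0.9, 6.8]
opening: 0.0185
```

Request:
play_rows(
  slide=[
    [-0.001,0,0],
    [-0.001,0,0],
    [0,0,0],
    [0,0,0],
  ],
  turn=[
    [0,0,0],
    [0,0,0],
    [0,0,0],
    [0,0,0],
  ],
  jaw=[255,255,255,255],
)

```text
t: 11.8
ee_pos: [0.6601, 0.0688, 0.074]
orientation: [0.005, -2.221, 2.22]
wrist_force: [-6.4, 0.7, 10.2]
opening: 0.0186
```

Request:
play_rows(
  slide=[
    [-0.0015,0,0],
    [-0.0015,0,0],
    [0,0,0],
    [0,0,0],
  ],
  turn=[
    [0,0,0],
    [0,0,0],
    [0,0,0],
    [0,0,0],
  ],
  jaw=[255,255,255,255],
)

```text
t: 12.3
ee_pos: [0.6609, 0.069, 0.0741]
orientation: [0.01, -2.218, 2.219]
wrist_force: [-13.6, -0.6, 17.5]
opening: 0.0187
```

```bash
python3 - <<'E'
from h import *
s=arm.get_state();p=np.array([.6544,.0679]);print(s['ee_pos'].round(4),s['wrist_force'].round(1),s['ft_torque'].round(2))
d=snap('scene','s6.png');t=snap('top','t6.png')
print('block',sil(d,p,.032,[.043,.045]))
cv2.imwrite('pics/m6.png',np.hstack([cv2.resize(d['color'][150:250,210:310,::-1],(400,400),interpolation=2),cv2.resize(t['color'][100:240,220:360,::-1],(400,400),interpolation=2)]))
E
```

```text
[0.6609 0.069  0.0741] [-13.6  -0.6  17.5] [-0.25  3.39 -0.06]
block (array([-0.612, -0.791]), [(np.float64(-35.1), np.float64(2.6)), (np.float64(30.9), np.float64(1.4))])
```

View pics/m6.png

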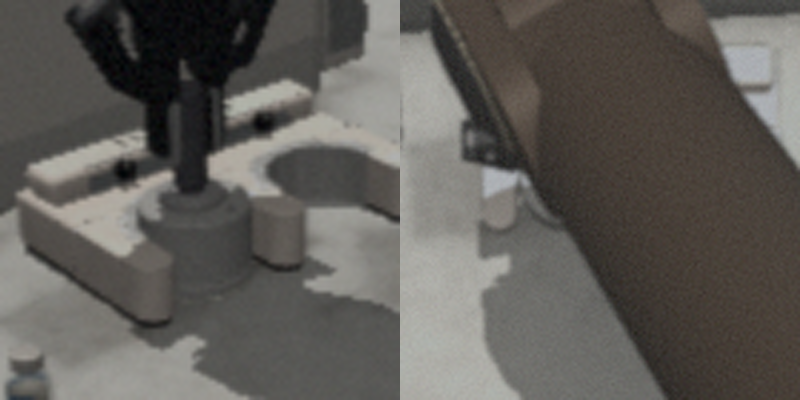

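Block A sits between the dock walls, against the rounded back, with a 13.6 N push. I'm relieving the push, withdrawing the gauge and going to block B.

Request:
play_rows(
  slide=[
    [0.003,0,0],
    [0.0025,0,0],
    [0,-0.004,0],
    [0,-0.012,0],
    [0,-0.02,0],
  ],
  turn=[
    [0,0,0],
    [0,0,0],
    [0,0,0],
    [0,0,0],
    [0,0,0],
  ],
  jaw=[255,255,255,255,255],
)

```text
t: 13.02
ee_pos: [0.6591, 0.0675, 0.11]
orientation: [0.001, -2.22, 2.22]
wrist_force: [1.0, 0.4, -1.3]
opening: 0.0183
```

Request:
play_rows(
  slide=[
    [0,-0.025,0],
    [0.05,0,0.0155],
    [0.06,0,0.0185],
    [0.06,0,0.0185],
    [0.058,0,0.0175],
  ],
  turn=[
    [0,0,0],
    [0,0,0],
    [0,0,0],
    [0,0,0],
    [0,0,0],
  ],
  jaw=[255,255,255,255,255],
)

```text
t: 13.65
ee_pos: [0.4307, -0.0028, 0.1359]
orientation: [0.002, 2.22, -2.222]
wrist_force: [-0.1, -1.2, 0.3]
opening: 0.0189
```

Request:
play_rows(
  slide=[
    [0,0,0],
    [0,0,0],
    [0,0,0],
  ],
  turn=[
    [0,0,0],
    [0,0,0],
    [0,0,0],
  ],
  jaw=[255,255,255],
)

```text
t: 14.02
ee_pos: [0.4338, -0.0016, 0.1355]
orientation: [0.002, 2.221, -2.22]
wrist_force: [-0.1, -0.2, -2.5]
opening: 0.0186
```

```bash
python3 - <<'E'
from h import *
s=arm.get_state();p=s['ee_pos'][:2]+[-.0015,0];print(s['ee_pos'].round(4),s['wrist_force'].round(1),s['opening'])
d=snap('scene','s7.png');t=snap('top','t7.png')
print('A home?',fitc(t,(.6544,.0679),.048,.032,-1,.006),fitc(t,(.6544,.0679),.048,.0135,1,.005))
print('plug vs',p,sil(d,p,.012,[.082,.085,.09,.095]))
print('b',sil(d,(.4287,-.0011),.032,[.02,.025,.03,.035]))
cv2.imwrite('pics/m7.png',np.hstack([cv2.resize(d['color'][140:300,250:410,::-1],(400,400),interpolation=2),cv2.resize(t['color'][100:300,200:400,::-1],(400,400),interpolation=2)]))
E
```

```text
[ 0.4338 -0.0016  0.1355] [-0.1 -0.2 -2.5] 0.018603944388437828
A home? (array([0.655 , 0.068 , 0.0301]), 58, 90, 0.28) (array([0.6557, 0.068 , 0.0141]), 56, 90, 0.36)
plug vs [ 0.432263   -0.00163366] (array([-0.801, -0.598]), [(np.float64(-11.7), np.float64(7.2)), (np.float64(12.3), np.float64(7.5))])
b (array([-0.804, -0.595]), [(np.float64(-31.8), np.float64(6.3)), (np.float64(31.8), np.float64(7.0))])
```

View pics/m7.png

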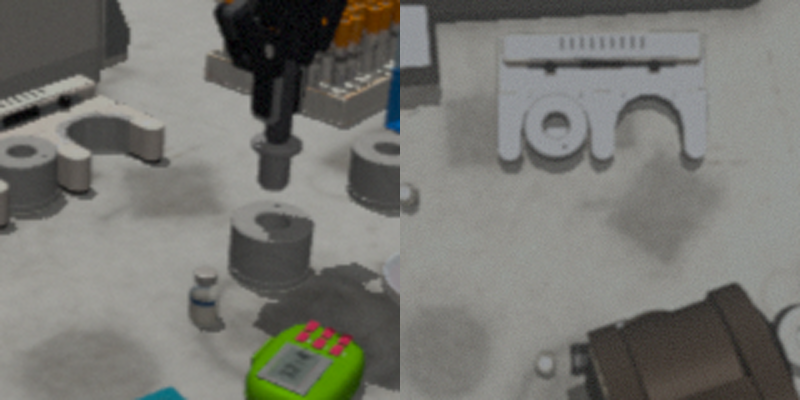

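Block A is seated at (0.655,0.068), matching the dock point. The gauge hangs above block B, 3–4 mm too far forward. I'm correcting that and probing.

Request:
play_rows(
  slide=[
    [0.0034,0.01,-0.0005],
    [0,0.012,0],
    [0,0.01,0],
    [0,0.005,0],
    [0,0.003,0],
  ],
  turn=[
    [0,0,0],
    [0,0,0],
    [0,0,0],
    [0,0,0],
    [0,0,0],
  ],
  jaw=[255,255,255,255,255],
)

```text
t: 14.75
ee_pos: [0.4288, -0.0016, 0.0944]
orientation: [-0.0, -2.221, 2.221]
wrist_force: [1.2, -0.2, -1.2]
opening: 0.0186
```

Request:
play_rows(
  slide=[
    [0,0.002,0],
    [0,0.001,0],
    [0,0.001,0],
    [0,0.001,0],
    [0,0,0],
  ],
  turn=[
    [0,0,0],
    [0,0,0],
    [0,0,0],
    [0,0,0],
    [0,0,0],
  ],
  jaw=[255,255,255,255,255],
)

```text
t: 15.38
ee_pos: [0.4287, -0.0018, 0.0898]
orientation: [-0.001, -2.221, 2.221]
wrist_force: [0.7, 0.2, -2.2]
opening: 0.0186
```

Request:
play_rows(
  slide=[
    [0,0.0015,0],
    [0,0.0015,0],
    [0,0.002,0],
    [0,0,0],
  ],
  turn=[
    [0,0,0],
    [0,0,0],
    [0,0,0],
    [0,0,0],
  ],
  jaw=[255,255,255,255],
)

```text
t: 15.88
ee_pos: [0.4287, -0.0017, 0.0846]
orientation: [-0.0, -2.221, 2.221]
wrist_force: [0.4, -0.4, -1.4]
opening: 0.0188
```

Request:
play_rows(
  slide=[
    [0,0.004,0],
    [0,0.003,0],
    [0,0.002,0],
    [0,0.001,0],
    [0,0,0],
  ],
  turn=[
    [0,0,0],
    [0,0,0],
    [0,0,0],
    [0,0,0],
    [0,0,0],
  ],
  jaw=[255,255,255,255,255],
)

```text
t: 16.5
ee_pos: [0.4287, -0.0017, 0.0747]
orientation: [-0.0, -2.221, 2.221]
wrist_force: [0.8, 1.1, -1.8]
opening: 0.0187
```

Request:
play_rows(
  slide=[
    [0,0.0005,0],
    [0,0,0],
  ],
  turn=[
    [0,0,0],
    [0,0,0],
  ],
  jaw=[255,255],
)

```text
t: 16.75
ee_pos: [0.4287, -0.0017, 0.0743]
orientation: [-0.001, -2.221, 2.221]
wrist_force: [0.9, 0.4, -1.9]
opening: 0.0188
```

Request:
play_rows(
  slide=[
    [0,0.0005,0],
    [0,0.0005,0],
    [0,0,0],
  ],
  turn=[
    [0,0,0],
    [0,0,0],
    [0,0,0],
  ],
  jaw=[255,255,255],
)

```text
t: 17.12
ee_pos: [0.4288, -0.0017, 0.0738]
orientation: [-0.001, -2.221, 2.222]
wrist_force: [-1.5, -0.8, 8.1]
opening: 0.0188
```

Request:
play_rows(
  slide=[
    [-0.005,-0.0008,0.001],
    [-0.014,0,0.002],
    [-0.016,0,0.0025],
    [-0.02,0,0.003],
    [-0.02,0,0.003],
  ],
  turn=[
    [0,0,0],
    [0,0,0],
    [0,0,0],
    [0,0,0],
    [0,0,0],
  ],
  jaw=[255,255,255,255,255],
)

```text
t: 17.75
ee_pos: [0.5052, -0.0136, 0.0739]
orientation: [-0.001, -2.221, 2.221]
wrist_force: [-1.6, -0.1, 1.1]
opening: 0.0188
```

Request:
play_rows(
  slide=[
    [-0.02,0,0.003],
    [-0.02,0,0.003],
    [-0.02,0,0.003],
    [-0.014,0,0.0018],
    [0,0,0],
  ],
  turn=[
    [0,0,0],
    [0,0,0],
    [0,0,0],
    [0,0,0],
    [0,0,0],
  ],
  jaw=[255,255,255,255,255],
)

```text
t: 18.38
ee_pos: [0.5792, -0.0243, 0.0739]
orientation: [0.003, 2.222, -2.221]
wrist_force: [0.8, -0.5, 0.1]
opening: 0.0188
```

Request:
play_rows(
  slide=[
    [0,0,0],
    [0,0,0],
  ],
  turn=[
    [0,0,0],
    [0,0,0],
  ],
  jaw=[255,255],
)

```text
t: 18.62
ee_pos: [0.5771, -0.024, 0.074]
orientation: [0.0, -2.221, 2.221]
wrist_force: [0.2, 0.2, -1.4]
opening: 0.0187
```

```bash
python3 - <<'E'
from h import *
s=arm.get_state();p=s['ee_pos'][:2]+[-.0015,0];print(s['ee_pos'].round(4),s['wrist_force'].round(1))
d=snap('scene','s8.png');t=snap('top','t8.png')
print('block',p.round(4),sil(d,p,.032,[.02,.025,.03,.035]))
E
```

```text
[ 0.5771 -0.024   0.074 ] [ 0.2  0.2 -1.4]
block [ 0.5756 -0.024 ] (array([-0.722, -0.692]), [(np.float64(-33.3), np.float64(5.1)), (np.float64(30.9), np.float64(4.2))])
```

Request:
play_rows(
  slide=[
    [-0.006,0,0.0002],
    [-0.014,0,0.0003],
    [-0.016,0,0.0004],
    [-0.016,0,0.0003],
    [-0.014,0,0.0003],
  ],
  turn=[
    [0,0,0],
    [0,0,0],
    [0,0,0],
    [0,0,0],
    [0,0,0],
  ],
  jaw=[255,255,255,255,255],
)

```text
t: 19.35
ee_pos: [0.6449, -0.0257, 0.074]
orientation: [-0.001, -2.221, 2.221]
wrist_force: [-0.5, 0.5, 1.0]
opening: 0.0186
```

Request:
play_rows(
  slide=[
    [-0.008,0,0.0002],
    [-0.003,0,0],
    [-0.001,0,0],
    [0,0,0],
    [0,0,0],
  ],
  turn=[
    [0,0,0],
    [0,0,0],
    [0,0,0],
    [0,0,0],
    [0,0,0],
  ],
  jaw=[255,255,255,255,255],
)

```text
t: 19.98
ee_pos: [0.6555, -0.0258, 0.0741]
orientation: [-0.0, -2.221, 2.221]
wrist_force: [-0.4, 0.6, -1.9]
opening: 0.0187
```

Request:
play_rows(
  slide=[
    [-0.001,0,0],
    [-0.001,0,0],
    [-0.001,0,0],
    [-0.001,0,0],
    [0,0,0],
  ],
  turn=[
    [0,0,0],
    [0,0,0],
    [0,0,0],
    [0,0,0],
    [0,0,0],
  ],
  jaw=[255,255,255,255,255],
)

```text
t: 20.6
ee_pos: [0.659, -0.0259, 0.0741]
orientation: [0.001, -2.22, 2.221]
wrist_force: [-5.6, 0.2, 1.9]
opening: 0.0186
```

Request:
play_rows(
  slide=[
    [-0.001,0,0],
    [-0.001,0,0],
    [-0.001,0,0],
    [0,0,0],
    [0,0,0],
  ],
  turn=[
    [0,0,0],
    [0,0,0],
    [0,0,0],
    [0,0,0],
    [0,0,0],
  ],
  jaw=[255,255,255,255,255],
)

```text
t: 21.22
ee_pos: [0.6601, -0.026, 0.0743]
orientation: [0.005, -2.217, 2.22]
wrist_force: [-12.2, 0.1, 10.6]
opening: 0.0186
```

Request:
play_rows(
  slide=[
    [0.003,0,0],
    [0.0025,0,0],
    [0,-0.004,0],
    [0,-0.012,0],
    [0,-0.02,0],
  ],
  turn=[
    [0,0,0],
    [0,0,0],
    [0,0,0],
    [0,0,0],
    [0,0,0],
  ],
  jaw=[255,255,255,255,255],
)

```text
t: 21.85
ee_pos: [0.6572, -0.0258, 0.1109]
orientation: [-0.0, -2.221, 2.221]
wrist_force: [-0.3, 0.2, -1.8]
opening: 0.0185
```

Request:
play_rows(
  slide=[
    [0,-0.025,0],
    [0.04,0,0.028],
    [0.05,0,0.035],
    [0.05,0,0.035],
    [0.05,0,0.035],
  ],
  turn=[
    [0,0,0],
    [0,0,0],
    [0,0,0],
    [0,0,0],
    [0,0,0],
  ],
  jaw=[255,255,255,255,255],
)

```text
t: 22.48
ee_pos: [0.4664, -0.1599, 0.1367]
orientation: [0.003, 2.219, -2.222]
wrist_force: [-0.1, -1.1, -1.6]
opening: 0.0191
```

Request:
play_rows(
  slide=[
    [0.026,0,0.0175],
    [0,0,0],
    [0,0,0],
    [0,0,0],
  ],
  turn=[
    [0,0,0],
    [0,0,0],
    [0,0,0],
    [0,0,0],
  ],
  jaw=[255,255,255,255],
)

```text
t: 22.98
ee_pos: [0.4424, -0.1754, 0.1356]
orientation: [0.0, 2.22, -2.22]
wrist_force: [-0.8, -0.2, -1.8]
opening: 0.0188
```

```bash
python3 - <<'E'
from h import *
s=arm.get_state();p=s['ee_pos'][:2]+[-.0015,0];print(s['ee_pos'].round(4),s['wrist_force'].round(1),s['opening'])
d=snap('scene','s9.png');t=snap('top','t9.png')
print('A',fitc(t,(.6544,.0679),.048,.032,-1,.006),'B',fitc(t,(.6527,-.0258),.048,.032,-1,.006))
print('plug vs',p,sil(d,p,.012,[.082,.085,.09,.095]))
print('c',sil(d,(.4401,-.1768),.032,[.02,.025,.03,.035]), 'well',fitc(t,(.4401,-.1768),.048,.032,-1,.005))
cv2.imwrite('pics/m9.png',np.hstack([cv2.resize(d['color'][120:260,340:480,::-1],(400,400),interpolation=2),cv2.resize(t['color'][100:310,240:450,::-1],(400,400),interpolation=2)]))
E
```

```text
[ 0.4424 -0.1754  0.1356] [-0.8 -0.2 -1.8] 0.01882208357378907
A (array([0.655 , 0.068 , 0.0301]), 58, 90, 0.27) B (array([ 0.6534, -0.0257,  0.0303]), 57, 90, 0.3)
plug vs [ 0.44093601 -0.1754096 ] (array([-0.864, -0.504]), [(np.float64(-11.7), np.float64(2.2)), (np.float64(10.5), np.float64(0.8))])
c (array([-0.864, -0.503]), [(np.float64(-32.1), np.float64(3.4)), (np.float64(32.4), np.float64(3.6))]) well (array([ 0.4385, -0.1768,  0.0323]), 57, 90, 0.48)
```

View pics/m9.png

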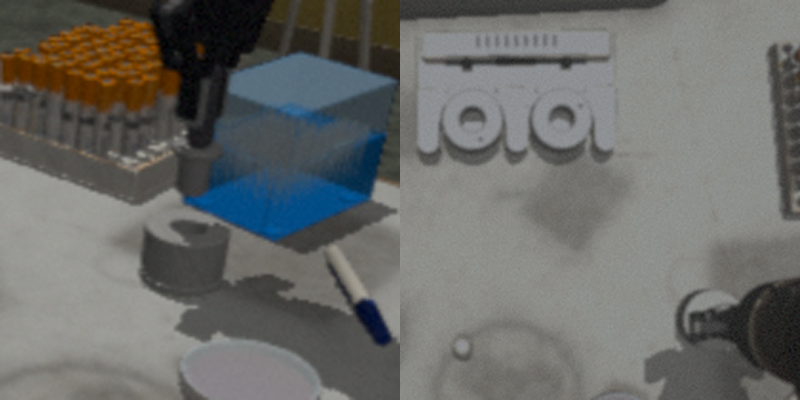

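Both docked blocks are fully home: A at (0.655,0.068) and B at (0.653,-0.026). The gauge now hangs over block C and I'll probe it gently.

Request:
play_rows(
  slide=[
    [0.0012,0.01,0.0014],
    [0,0.012,0],
    [0,0.01,0],
    [0,0.005,0],
    [0,0.003,0],
  ],
  turn=[
    [0,0,0],
    [0,0,0],
    [0,0,0],
    [0,0,0],
    [0,0,0],
  ],
  jaw=[255,255,255,255,255],
)

```text
t: 23.7
ee_pos: [0.44, -0.1774, 0.0947]
orientation: [0.0, -2.222, 2.221]
wrist_force: [0.5, 1.0, -1.4]
opening: 0.0185
```

Request:
play_rows(
  slide=[
    [0,0.001,0],
    [0,0.001,0],
    [0,0.001,0],
    [0,0,0],
  ],
  turn=[
    [0,0,0],
    [0,0,0],
    [0,0,0],
    [0,0,0],
  ],
  jaw=[255,255,255,255],
)

```text
t: 24.2
ee_pos: [0.44, -0.1777, 0.0922]
orientation: [-0.001, -2.221, 2.222]
wrist_force: [0.7, 0.6, -2.0]
opening: 0.0186
```

Request:
play_rows(
  slide=[
    [0,0.0007,0],
    [0,0.0007,0],
    [0,0,0],
  ],
  turn=[
    [0,0,0],
    [0,0,0],
    [0,0,0],
  ],
  jaw=[255,255,255],
)

```text
t: 24.58
ee_pos: [0.4404, -0.1777, 0.0915]
orientation: [0.001, 2.22, -2.222]
wrist_force: [-0.1, 1.1, 9.0]
opening: 0.0188
```

Resistance came at 14 mm depth with 9 N, so C is the tight block. I'll lift off and locate the empty stand hole in the picture taken earlier.

Request:
play_rows(
  slide=[
    [0,-0.005,0],
    [0,-0.015,0],
    [0,-0.03,0],
    [-0.004,0,-0.03],
    [-0.004,0,-0.06],
  ],
  turn=[
    [0,0,0],
    [0,0,0],
    [0,0,0],
    [0,0,0],
    [0,0,0],
  ],
  jaw=[255,255,255,255,255],
)

```text
t: 25.2
ee_pos: [0.4484, -0.089, 0.1418]
orientation: [-0.008, -2.218, 2.221]
wrist_force: [0.8, 0.6, -1.7]
opening: 0.0187
```

Request:
play_rows(
  slide=[
    [-0.004,0,-0.06],
    [-0.004,0,-0.06],
    [-0.004,0,-0.06],
    [-0.003,0,-0.06],
    [0,0,-0.06],
  ],
  turn=[
    [0,0,0],
    [0,0,0],
    [0,0,0],
    [0,0,0],
    [0,0,0],
  ],
  jaw=[255,255,255,255,255],
)

```text
t: 25.82
ee_pos: [0.4633, 0.2138, 0.1415]
orientation: [-0.002, -2.221, 2.222]
wrist_force: [1.4, 0.4, -1.4]
opening: 0.0184
```

```bash
python3 - <<'E'
from h import *
import pickle
d=dict(pickle.load(open('d0.pkl','rb'))['top']);D=dict(pickle.load(open('d0.pkl','rb'))['scene'])
for f in('7','9'):
    d['color']=cv2.imread(f'pics/t{f}.png')[...,::-1]; D['color']=cv2.imread(f'pics/s{f}.png')[...,::-1]
    print(fitc(d,(.460,.311),.038,.015,1,.006),fitc(d,(.460,.311),.038,.015,1,.004),'scene',fitc(D,(.457,.313),.038,.015,1,.006))
s=arm.get_state();print(s['ee_pos'].round(4),s['wrist_force'].round(1))
t=snap('top','t10.png');print('C',fitc(t,(.4401,-.1768),.048,.032,-1))
E
```

```text
(array([0.4612, 0.3144, 0.0161]), 83, 90, 0.57) (array([0.4612, 0.3144, 0.016 ]), 80, 90, 0.52) scene (array([0.4586, 0.3172, 0.015 ]), 90, 90, 0.4)
(array([0.4611, 0.3146, 0.0161]), 86, 90, 0.32) (array([0.4612, 0.3147, 0.0161]), 85, 90, 0.28) scene (array([0.4585, 0.3172, 0.0149]), 90, 90, 0.31)
[0.4633 0.2138 0.1415] [ 1.4  0.4 -1.4]
C (array([ 0.4392, -0.1763,  0.0309]), 89, 90, 0.3)
```

Request:
play_rows(
  slide=[
    [0.001,0,-0.04],
    [0,0,-0.04],
    [0,0,-0.0217],
    [0,0,0],
    [0,0,0],
  ],
  turn=[
    [0,0,0],
    [0,0,0],
    [0,0,0],
    [0,0,0],
    [0,0,0],
  ],
  jaw=[255,255,255,255,255],
)

```text
t: 26.5
ee_pos: [0.4623, 0.3126, 0.1408]
orientation: [-0.001, -2.219, 2.222]
wrist_force: [0.9, -0.5, -1.2]
opening: 0.0188
```

Request:
play_rows(
  slide=[
    [0,0,0],
    [0,0,0],
  ],
  turn=[
    [0,0,0],
    [0,0,0],
  ],
  jaw=[255,255],
)

```text
t: 26.75
ee_pos: [0.4625, 0.313, 0.1408]
orientation: [-0.002, -2.22, 2.221]
wrist_force: [0.7, -0.0, -0.9]
opening: 0.0183
```

```bash
python3 - <<'E'
from h import *
s=arm.get_state();p=np.array([.4612,.3145]);print(s['ee_pos'].round(4),s['wrist_force'].round(1),s['opening'],R.from_rotvec(s['orientation']).as_matrix().round(3).tolist())
d=snap('scene','s11.png')
print('plug vs hole',p,sil(d,p,.012,[.09,.095,.1]))
print('hole in scene',fitc(d,(.4585,.3172),.038,.015,1,.006))
E
```

```text
[0.4625 0.313  0.1408] [ 0.7 -0.  -0.9] 0.01827531377267116 [[-1.0, 0.0, -0.002], [0.002, -0.001, -1.0], [-0.0, -1.0, 0.001]]
plug vs hole [0.4612 0.3145] (array([-0.489, -0.872]), [(np.float64(-18.3), np.float64(9.4)), (np.float64(13.5), np.float64(9.7))])
hole in scene (array([0.4578, 0.317 , 0.0155]), 62, 90, 0.52)
```

Request:
play_rows(
  slide=[
    [-0.0005,0.02,-0.0015],
    [0,0.02,0],
    [0,0.015,0],
    [0,0.012,0],
    [0,0.006,0],
  ],
  turn=[
    [0,0,0],
    [0,0,0],
    [0,0,0],
    [0,0,0],
    [0,0,0],
  ],
  jaw=[255,255,255,255,255],
)

```text
t: 27.42
ee_pos: [0.4623, 0.3155, 0.0666]
orientation: [0.001, -2.22, 2.221]
wrist_force: [0.4, -0.2, -0.3]
opening: 0.0187
```

Request:
play_rows(
  slide=[
    [0,0.0015,0],
    [0,0.001,0],
    [0,0,0],
  ],
  turn=[
    [0,0,0],
    [0,0,0],
    [0,0,0],
  ],
  jaw=[255,255,255],
)

```text
t: 27.8
ee_pos: [0.4629, 0.3157, 0.0656]
orientation: [0.001, 2.222, -2.221]
wrist_force: [0.6, -0.4, -2.6]
opening: 0.0188
```

Request:
play_rows(
  slide=[
    [0,0.001,0],
    [0,0.0005,0],
    [0,0,0],
  ],
  turn=[
    [0,0,0],
    [0,0,0],
    [0,0,0],
  ],
  jaw=[255,255,255],
)

```text
t: 28.18
ee_pos: [0.4628, 0.3156, 0.0639]
orientation: [-0.001, -2.221, 2.221]
wrist_force: [-0.5, -0.7, 1.0]
opening: 0.0188
```

Request:
play_rows(
  slide=[
    [0,0,0],
    [0,0,0],
    [0,0,0],
    [0,0,0],
    [0,0,0],
  ],
  turn=[
    [0,0,0],
    [0,0,0],
    [0,0,0],
    [0,0,0],
    [0,0,0],
  ],
  jaw=[200,150,100,50,0],
)

```text
t: 28.8
ee_pos: [0.4626, 0.3156, 0.0636]
orientation: [-0.0, -2.221, 2.221]
wrist_force: [-0.7, 0.2, -0.5]
opening: 0.0838
```

Request:
play_rows(
  slide=[
    [0,0,0],
    [0,-0.02,0],
    [0,-0.04,0],
    [0,-0.05,0],
    [0,-0.05,0],
  ],
  turn=[
    [0,0,0],
    [0,0,0],
    [0,0,0],
    [0,0,0],
    [0,0,0],
  ],
  jaw=[0,0,0,0,0],
)

```text
t: 29.42
ee_pos: [0.4623, 0.3157, 0.2267]
orientation: [0.001, 2.222, -2.22]
wrist_force: [1.0, 0.8, -0.3]
opening: 0.0852
```

Request:
play_rows(
  slide=[
    [0,0,0.06],
    [0,0,0.06],
    [0,0,0.06],
    [0,0,0.06],
    [0,0,0.06],
  ],
  turn=[
    [0,0,0],
    [0,0,0],
    [0,0,0],
    [0,0,0],
    [0,0,0],
  ],
  jaw=[0,0,0,0,0],
)

```text
t: 30.05
ee_pos: [0.4624, 0.014, 0.2253]
orientation: [0.002, 2.22, -2.221]
wrist_force: [1.2, -0.3, 0.7]
opening: 0.0855
```

Request:
play_rows(
  slide=[
    [0,0,0.06],
    [0,0,0.06],
    [0,0,0.06],
    [0,0,0],
    [0,0,0],
  ],
  turn=[
    [0,0,0],
    [0,0,0],
    [0,0,0],
    [0,0,0],
    [0,0,0],
  ],
  jaw=[0,0,0,0,0],
)

```text
t: 30.68
ee_pos: [0.4626, -0.1637, 0.2246]
orientation: [0.001, 2.222, -2.221]
wrist_force: [0.9, -0.3, 0.1]
opening: 0.0856
```

```bash
python3 - <<'E'
from h import *
s=arm.get_state();print(s['t'],s['ee_pos'].round(4),s['wrist_force'].round(1),s['opening'])
d=snap('scene','s12.png');t=snap('top','t12.png')
for n,p in dict(A=(.6544,.0679),B=(.6527,-.0258),C=(.44,-.1768)).items(): print(n,fitc(t,p,.048,.032,-1))
for n,p in dict(vn=(.4197,.0847),vf=(.5932,.2215)).items(): print(n,fitc(t,p,.043,.008,-1,.004))
cv2.imwrite('pics/m12.png',np.hstack([cv2.resize(d['color'][150:350,150:350,::-1],(400,400),interpolation=2),cv2.resize(t['color'][100:310,130:340,::-1],(400,400),interpolation=2)]))
E
```

```text
30.675 [ 0.4626 -0.1637  0.2246] [ 0.9 -0.3  0.1] 0.08561298301654646
A (array([0.655 , 0.0679, 0.0301]), 58, 90, 0.3)
B (array([ 0.6536, -0.0258,  0.0304]), 56, 90, 0.4)
C (array([ 0.4407, -0.1763,  0.0308]), 50, 90, 1.83)
vn (array([0.4199, 0.085 , 0.0071]), 90, 90, 0.54)
vf (array([0.5932, 0.2215, 0.0064]), 77, 90, 0.38)
```

View pics/m12.png

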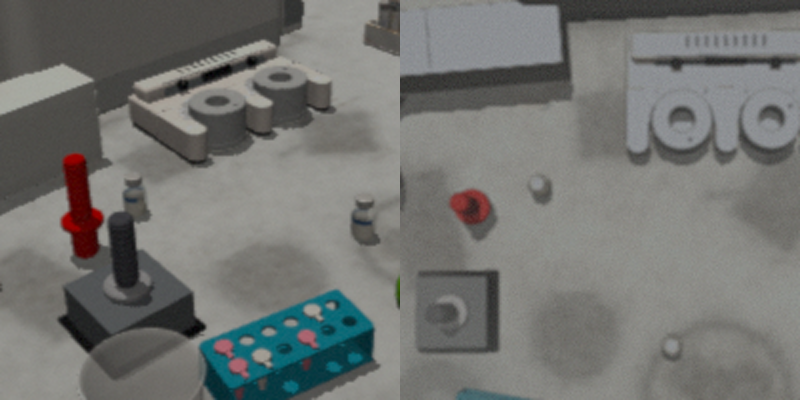

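The gauge stands upright in its stand with its collar on the top face. Both blocks are home, the vials and the red look-alike haven't moved, and the robot is clear of everything, so I'm handing in.

```bash
python3 -c "
from plant import job
print(job.job_done())"
```

```text
the job is handed in; nothing more can be done
None
```

The job is done and handed in at 30.7 s of the 64 s allowed. The robot was clear of everything at hand-in.

- **Gauge trials:** the gauge sank to its collar in block A and block B. In block C it stopped 14 mm down with a 9 N contact, so I did not push further; C is the tight one.
- **Docking:** I slid A into the left dock and B into the right dock with the gauge down in the well. Each was pressed against the rounded back with about 12–14 N, and the highest force I read was about 22 N.
- **Last top-camera check:** A measured (0.655, 0.068) and B (0.654, -0.026). Both are within 1 mm of the dock points I measured at the start.
- **Left in place:** both vials measured within 0.5 mm of where they started, and the red look-alike looks unmoved. The gauge is upright in its stand with its collar on the top face.
- **Weaker checks:**
  - The final fit of block C was poor because the arm partly hid it. A clear view after its trial put it within about 1 mm of its start.
  - The scene camera read the stand hole 3–4 mm away from the top camera's position. I went by the top camera, trimmed by the gauge-to-hole offset seen in the scene view, and the gauge went into the stand without side force.

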